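Square the bit case into the corner

TASK

Tidy up after the repair: push the small closed bit case along the tablecloth until one long side lies flat against the near wall of the open aluminium tool case and one short end touches the socket rack that stands against that wall. Only push it, with the fingers: do not pick it up or tip it. Do not shift the screw tin, the large drill case or the screwdriver, and finish with the bit case left at rest in that corner.

Things in the scene. Friction and masses are not known exactly. Their poses are not given: they have to be found in the camera images.
- bit_case: The thing to push: the smaller of two closed grey plastic cases with black lids, a loose block 92 mm (own x) by 140 mm (own y, long) by 38 mm high, 0.25 to 0.5 kg, friction about 0.8 to 1.2. Two small latches on its -x side, 1 mm proud to the eye only; all sides count as flat. Origin at the centre of its underside, z up.
- tool_case: Open, flat aluminium-walled case of pliers, heavy, does not move: 240 mm deep (own x, away from the robot), 500 mm wide (own y), 50 mm high, at a slight yaw. Origin on the table at the foot of the outer face of its near wall, in the middle of its width: that flat face is the plane own x = 0, the robot's side is own x < 0.
- socket_rack: Grey plastic block 80 mm (own x) by 60 mm (own y) by 40 mm high, six steel sockets on top (54 mm in all); does not move. Origin at the centre of its underside, axes parallel to the tool case's. Stands against the near wall (2 mm gap), 210 mm left or right of the tool case's origin; its side towards the middle of the wall is the end stop.
- screw_tin: Bystander: loose round brass tin with a dark lid, 70 mm across, 42 mm high, 0.4 kg, standing 7 mm from the near wall, at the other end of the wall from the socket rack (210 mm from the tool case's origin along y). Origin at the centre of its underside.
- drill_case: Bystander: the larger closed grey case with black lid, 130 mm (own x) by 200 mm (own y) by 50 mm high, loose, 0.8 kg, to the left or right of the work. Origin at the centre of its underside.
- screwdriver: Bystander: loose black-handled screwdriver about 200 mm long, 26 mm high, lying roughly along x with its handle to -x, on the other side of the work from the large case. Its origin is at the underside, halfway along its length.
Mind the look-alikes: they are no part of the job. Leave any brown or red look-alike of the bit_case alone.

How it is judged:
By the outcome, as a careful person would: the job done as asked, in the order asked, and still so for the second after the job is handed in, with the robot touching nothing.
It also fails if it takes over 54 s, if anything falls off the work surface, if the arm or the gripper's body presses on something with over 40 N, if the wrist force passes 120 N, or if a joint passes its speed limit or range.

ROBOT

A 6-joint arm with a two-finger parallel gripper is mounted at the origin on the work surface. World frame = base frame: x ahead of the robot, y to its left, z up, the work surface at z = 0. Lengths are in mm, angles in degrees, forces in N, time in s.
With the tool pointing down it reaches from about 300 to 850 mm from the base axis. Payload 4.2 kg.
Tool frame: the origin (TCP) lies midway between the tips of the shut fingers; the grasp point (between the pads) lies 19 mm behind it (env.grip_point_offset is the distance from the TCP to the grasp point, in mm); z points along the fingers, x is the direction in which the jaws open and shut, and the axes are right-handed (so a half turn about z gives the same grasp; the last joint's range is limited). The gripper opens to 91 mm and grips with 3 to 60 N. Pads are 32 mm wide; open, the fingers measure 118 mm over their backs; the gripper's body (76 mm by 178 mm) begins 60 mm behind the grasp point.
Start: joints at [63.255, 18.312, 89.639, -0, 72.044, -1.146], TCP at [248.452, 518.57, 213.976] pointing down, gripper open.
Joint ranges: [-177.97, 177.97], [-48.28, 115.42], [12.27, 149.76], [-77.06, 257.06], [2.81, 150.46], [-146.56, 146.56]. Speed limits (degrees/s): [147.25, 147.25, 180, 180, 180, 180].

INTERFACE

Orientations are given as [roll, pitch, yaw] about the fixed x, y, z axes, in that order (R = Rz(yaw) Ry(pitch) Rx(roll)).
In Python, from workcell import env gives the robot as it stands.
- The arm moves only by the shell command python3 -m pendant 'ROWS' [FORCE]. ROWS is JSON, a list of rows, each an object with "xyz": the shift along the tool's x, y, z in m, a list of three; "roll": the turn about the tool's z in degrees; "jaw": the closure, from 0 (fully open) to 1 (shut). A call has exactly 8 rows; each row is the pose to reach, as a shift and turn from the pose commanded when the call began, along the tool's axes at that moment; what a row does not reach only later rows make up. A row lasts 1/8 s, in which the tool goes at most 62.5 mm and 10.7 degrees, less where a joint would pass 70% of its speed; a pose out of reach is approached as far as the arm can. A call with a gripper value outside its range is refused whole. The fingers move at their own pace and stop on an object; FORCE is the grip in N (left out, the last holds). Time passes only in rows, so rows that repeat a pose let the fingers close, or fill a call up. It gives the time, the measured TCP pose, the force and the opening at its end, in the units of the state.
- env.state(): the state, without advancing time (a new reading comes with each control period).
- env.grab_frame(name): name is "scene" or "top"; returns (picture, depth): 420x560x3 uint8, blue, green, red; 420x560 float32, mm along the optical axis (not along the pixel's ray), 0 where there is no reading.
- env.camera_params(name): a dict with "camera_matrix" (3x3 intrinsics, pixels), "D" ([k1, k2, p1, p2, k3] as OpenCV has them; the pictures are not rectified), "cam_to_world" (4x4, takes a point from camera to world coordinates). Camera axes: x right, y up, looking along -z (the intrinsics and any distortion apply to the point x, -y, -z); pixel columns grow to the right and rows downward; lengths in mm; the calibration is good to about 2 mm. A picture is of the moment at which its call begins. camera_params takes no time and is no camera call.
- env.job_done(): hands the job in, once; it reports no verdict.
The state is a dict: "time_s": time; "qpos": joint angles; "qvel": joint speeds; "effort": joint torques, N m; "ee_pos": TCP position; "ee_rot": TCP orientation; "force": force on the tool from outside, world axes, zero at the start; "torque": the same for the moment, N m; "gripper_width": finger opening in mm.
Only numpy, scipy, OpenCV 4.12 (cv2) and the standard library are available. Lean on these libraries where they do the work, as an engineer would, in place of code of your own. Each camera call takes 0.05 s, during which the arm holds its last target. There are 200 camera calls.

## Working session

There is one attempt and no reset: what is moved stays moved. The work goes in short steps, Python scripts to look and compute and a shell command to move; the robot and the scene stay as the last step left them, time stands still between calls to the robot, and variables do not carry over. Pictures are saved under pics/ and viewed, about 8 in all and at most 12, crops included, and the job is handed in when it is done.

```bash
mkdir -p pics; ls
cat > h.py <<'E'
import numpy as np, cv2
from workcell import env
def cloud(name,z=None):
    im,d=env.grab_frame(name);p=env.camera_params(name)
    K=np.array(p["camera_matrix"],float);D=np.array(p["D"],float);T=np.array(p["cam_to_world"],float)
    h,w=d.shape;u,v=np.meshgrid(np.arange(w),np.arange(h))
    n=cv2.undistortPoints(np.stack([u,v],-1).reshape(-1,1,2).astype(float),K,D).reshape(h,w,2)
    r=np.dstack([n[...,0],-n[...,1],-np.ones((h,w))])
    P=(r*d[...,None])@T[:3,:3].T+T[:3,3]
    P[d==0]=np.nan
    return im,d,P,r@T[:3,:3].T,T[:3,3]
def plane(R,c,z): return c+R*((z-c[2])/R[...,2])[...,None]
E
python3 - <<'E'
from h import *
for n in("scene","top"):
    im,d,P,R,c=cloud(n);cv2.imwrite(f"pics/{n}0.png",im);np.savez(f"{n}0.npz",im=im,P=P,R=R,c=c);print(n,c)
s=env.state();print(s)
E
```

```text
pics
scene [1149.51428702  469.05682852  977.58868085]
top [409.57211383  53.84141373 989.61197418]
{'time_s': 0.1, 'qpos': array([ 6.32558474e+01,  1.83486030e+01,  8.96983880e+01,  2.68850352e-04,
        7.20452521e+01, -1.14417459e+00]), 'qvel': array([-0.11729452, -0.06785225, -0.20589701, -0.06505884, -0.01632701,
       -0.10411962]), 'effort': array([ 1.06596847e-04, -4.13334811e+01, -2.32510543e+01,  7.30505283e-02,
        4.22701507e-02, -6.68550092e-05]), 'ee_pos': array([248.22871496, 518.16029023, 213.20506642]), 'ee_rot': array([-1.79997902e+02,  9.22196311e-02,  6.43999406e+01]), 'force': array([-0.2106889 , -0.15695399,  0.51223295]), 'torque': array([-0.00085918,  0.02652273,  0.00712666]), 'gripper_width': 91.53956561913607}
```

View pics/top0.png

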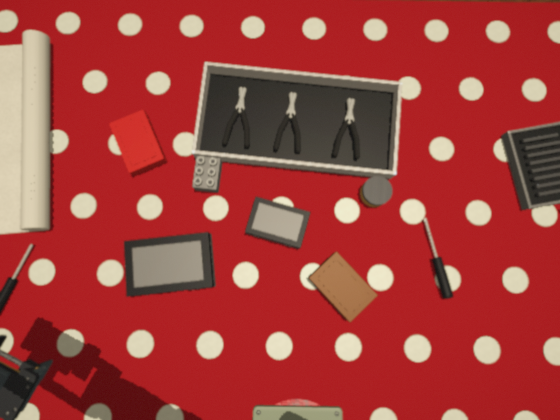

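View pics/scene0.png

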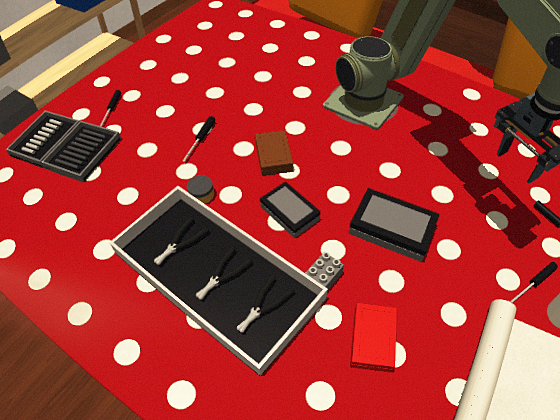

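The top view (up = +x, left = +y) shows the bit case at pixel (277,223), the rack at (206,173), and the tool case wall running from (195,152) to (397,173). The tin is at (376,191), the drill case at (169,264), the screwdriver at (440,262) and the brown look-alike at (343,286). The scene view agrees, with the bit case at (290,208) and the rack at (325,268).

```bash
cat > m.py <<'E'
from h import *
def rect(im,P,R,c,box,ztop,lo=15):
    x0,y0,x1,y1=box
    hsv=cv2.cvtColor(im,cv2.COLOR_BGR2HSV)
    notcloth=~(((hsv[...,0]<12)|(hsv[...,0]>168))&(hsv[...,1]>120)&(hsv[...,2]>60))
    m=np.zeros(im.shape[:2],bool);m[y0:y1,x0:x1]=True
    m&=notcloth&(P[...,2]>lo)
    n,l,s,_=cv2.connectedComponentsWithStats(m.astype(np.uint8))
    k=1+np.argmax(s[1:,4]);m=l==k
    zt=np.percentile(P[m][:,2],[10,50,90])
    top=m&(P[...,2]>zt[1]-6)
    Q=plane(R,c,ztop)[top][:,:2].astype(np.float32)
    r=cv2.minAreaRect(Q)
    return r,zt,top.sum(),Q
E
python3 - <<'E'
from m import *
B={"top":dict(bit=(238,190,315,255,38),rack=(190,156,224,195,45),drill=(115,225,220,302,50),tin=(355,172,398,212,42),drv=(418,212,460,302,20),brown=(300,245,385,325,38),tool=(185,55,408,178,50)),
"scene":dict(bit=(255,178,325,238,38),drill=(345,183,445,262,50),tin=(183,170,218,206,42))}
for n in B:
    z=np.load(n+"0.npz")
    P=z['P']; print(n,"cloth z",np.nanmedian(P[330:345,330:380,2]) if n=="top" else "")
    for k,b in B[n].items():
        r,zt,N,Q=rect(z['im'],P,z['R'],z['c'],b[:4],b[4],8 if k=="drv" else 15)
        print(k,np.round(r[0],1),np.round(r[1],1),round(r[2],2),"z",np.round(zt,1),N,"min/max",Q.min(0).round(),Q.max(0).round())
        if n=="top" and k=="tool":
            print(cv2.boxPoints(r).round(1))
E
```

```text
top cloth z -0.03980807965962185
bit [529.1  53.2] [137.2  91.8] 74.86 z [35.9 38.3 40.5] 2114 min/max [468. -23.] [588. 128.]
rack [647.6 225.5] [65.9 84.3] 84.94 z [34.7 41.  54.7] 797 min/max [604. 189.] [687. 261.]
drill [423.3 305.9] [126.8 197.8] 7.26 z [47.7 50.  52.1] 4632 min/max [351. 202.] [497. 410.]
tin [ 617.6 -189.4] [75.3 86.1] 82.22 z [27.9 42.2 45. ] 722 min/max [ 575. -232.] [ 655. -151.]
drv [ 451.1 -331.2] [195.5  27. ] 16.14 z [14.4 22.2 26.4] 435 min/max [ 357. -367.] [ 546. -307.]
brown [ 379.3 -100.6] [138.   89.9] 43.71 z [36.1 38.3 40.5] 2261 min/max [ 301. -178.] [456. -23.]
tool [760.3   9.6] [498.5 299.1] 84.99 z [22.  43.7 51.7] 3180 min/max [ 632. -251.] [929. 265.]
[[ 589.6 -225.6]
 [ 887.6 -251.8]
 [ 931.1  244.9]
 [ 633.1  271. ]]
scene cloth z 
bit [530.5  53.6] [141.4  92.5] 75.02 z [28.3 39.7 42.2] 1448 min/max [469. -25.] [590. 130.]
drill [426.  307.4] [134.5 200.2] 6.88 z [35.4 51.6 54.2] 3193 min/max [349. 201.] [502. 414.]
tin [ 625.4 -183.9] [102.3  77.3] 25.06 z [26.9 44.2 50.1] 530 min/max [ 575. -223.] [ 665. -128.]
```

Run:
```python
from m import *
out={}
for n,(cols) in {"top":None,"scene":None}.items():
    z=np.load(n+"0.npz");im,P,R,c=z['im'],z['P'],z['R'],z['c']
    hsv=cv2.cvtColor(im,cv2.COLOR_BGR2HSV)
    W=plane(R,c,50.)
    # approx frame
    yaw=np.radians(-5.);ex=np.array([np.cos(yaw),np.sin(yaw)]);ey=np.array([-np.sin(yaw),np.cos(yaw)])
    o=np.array([639.,20.])
    q=W[...,:2]-o; X=q@ex;Y=q@ey
    rim=(hsv[...,1]<70)&(hsv[...,2]>110)&(abs(P[...,2]-50)<7)
    m=rim&(abs(X)<30)&(abs(Y)<150)
    # near edge for each Y bin: min X
    pts=[]
    for y in np.arange(-150,150,6):
        s=m&(Y>=y)&(Y<y+6)
        if s.sum()>2: pts.append((y+3,X[s].min(),X[s].max()))
    pts=np.array(pts)
    for j in (1,2):
        f=np.polyfit(pts[:,0],pts[:,j],1);r=pts[:,j]-np.polyval(f,pts[:,0]);k=abs(r)<3
        f=np.polyfit(pts[k,0],pts[k,j],1);print(n,"edge",j,"X@0",f[1].round(1),"slope deg",np.degrees(np.arctan(f[0])).round(2),k.sum())
    m2=rim&(abs(X-120)<135)&(abs(Y)<300);print(" Y rim ends",np.percentile(Y[m2],[.2,99.8]).round(1),"Xfar",np.percentile(X[m2],99.8).round(1))
    W=plane(R,c,40.);q=W[...,:2]-o;X=q@ex;Y=q@ey
    m=(hsv[...,1]<70)&(abs(P[...,2]-40)<5)&(X<-4)&(X>-90)&(Y>150)&(Y<260)
    print(" rack Y",np.percentile(Y[m],[1,3,50,97,99]).round(1),"X",np.percentile(X[m],[1,99]).round(1),m.sum())
```

```text
Traceback (most recent call last):
IndexError: too many indices for array: array is 1-dimensional, but 2 were indexed
```

```bash
cat > wall.py <<'E'
from m import *
def run():
  for n in ("top","scene"):
    z=np.load(n+"0.npz");im,P,R,c=z['im'],z['P'],z['R'],z['c']
    hsv=cv2.cvtColor(im,cv2.COLOR_BGR2HSV)
    yaw=np.radians(-5.);ex=np.array([np.cos(yaw),np.sin(yaw)]);ey=np.array([-np.sin(yaw),np.cos(yaw)])
    o=np.array([670.,17.5])
    q=plane(R,c,50.)[...,:2]-o; X=q@ex;Y=q@ey
    rim=(hsv[...,1]<90)&(hsv[...,2]>110)&(P[...,2]>38)
    m=rim&(abs(X)<25)&(abs(Y)<150)
    pts=[]
    for y in np.arange(-150,150,6):
        s=m&(Y>=y)&(Y<y+6)
        if s.sum()>1: pts.append((y+3,X[s].min(),X[s].max()))
    pts=np.array(pts)
    for j in (1,2):
        f=np.polyfit(pts[:,0],pts[:,j],1);r=pts[:,j]-np.polyval(f,pts[:,0]);k=abs(r)<3
        f=np.polyfit(pts[k,0],pts[k,j],1);print(n,"edge",j,"X@0",f[1].round(1),"slope deg",np.degrees(np.arctan(f[0])).round(2),k.sum())
    m2=rim&(abs(X-120)<135)&(abs(Y)<300);print(" Y rim ends",np.percentile(Y[m2],[.2,99.8]).round(1),"X",np.percentile(X[m2],[.2,99.8]).round(1))
    q=plane(R,c,40.)[...,:2]-o;X=q@ex;Y=q@ey
    m=(hsv[...,1]<90)&(abs(P[...,2]-40)<5)&(X<-4)&(X>-95)&(Y>150)&(Y<260)
    print(" rack Y",np.percentile(Y[m],[1,3,50,97,99]).round(1),"X",np.percentile(X[m],[1,99]).round(1),m.sum())
    b=np.array([529.8,53.4])-o;print(" bit in wall frame",(b@ex).round(1),(b@ey).round(1))
run()
E
python3 wall.py
```

```text
top edge 1 X@0 -1.4 slope deg 0.06 50
top edge 2 X@0 8.0 slope deg 0.06 50
 Y rim ends [-249.2  249.2] X [-14.4 239.9]
 rack Y [179.6 180.3 208.7 237.6 238.3] X [-81.1  -5.7] 455
 bit in wall frame -142.8 23.5
scene edge 1 X@0 -0.1 slope deg -0.1 50
scene edge 2 X@0 9.4 slope deg 0.31 47
 Y rim ends [-251.7  249.5] X [-14.5 240.7]
 rack Y [180.  181.  210.1 238.3 239.1] X [-81.1  -5.4] 371
 bit in wall frame -142.8 23.5
```

```bash
python3 -m pendant '[{"xyz":[-0.040,0.047,0],"roll":-5,"jaw":0},{"xyz":[-0.080,0.094,0],"roll":-10,"jaw":0},{"xyz":[-0.120,0.141,0],"roll":-15,"jaw":0},{"xyz":[-0.160,0.188,0],"roll":-20.6,"jaw":0},{"xyz":[-0.200,0.234,0],"roll":-20.6,"jaw":0},{"xyz":[-0.240,0.281,0],"roll":-20.6,"jaw":0},{"xyz":[-0.280,0.328,0],"roll":-20.6,"jaw":0},{"xyz":[-0.321,0.375,0],"roll":-20.6,"jaw":0}]'
cat > st.py <<'E'
from h import *
s=env.state();o=np.array([669.5,17.5]);t=np.radians(-5.)
ex=np.array([np.cos(t),np.sin(t)]);ey=np.array([-np.sin(t),np.cos(t)])
q=s["ee_pos"][:2]-o
F=s["force"]
print("t",s["time_s"],"wall X,Y,z",(q@ex).round(1),(q@ey).round(1),s["ee_pos"][2].round(1),"rpy",s["ee_rot"].round(1),"F wall",(F[:2]@ex).round(1),(F[:2]@ey).round(1),F[2].round(1),"w",s["gripper_width"].round(1))
E
python3 st.py
```

```text
time_s: 1.1
ee_pos: [448.3, 65.2, 213.9]
ee_rot: [180.0, -0.0, 85.0]
force: [0.8, 0.7, 0.5]
gripper_width: 91.2Traceback (most recent call last):
  File "st.py", line 6, in <module>
    print("t",s["time_s"],"wall X,Y,z",(q@ex).round(1),(q@ey).round(1),s["ee_pos"][2].round(1),"rpy",s["ee_rot"].round(1),"F wall",(F[:2]@ex).round(1),(F[:2]@ey).round(1),F[2].round(1),"w",s["gripper_width"].round(1))
                                                                                                                                                                                             ^^^^^^^^^^^^^^^^^^^^^^^^
AttributeError: 'float' object has no attribute 'round'
```

```bash
sed -i 's/s\["gripper_width"\].round(1)/round(s["gripper_width"],1)/' st.py
python3 -m pendant '[{"xyz":[0,0,0.040],"roll":0,"jaw":0},{"xyz":[0,0,0.080],"roll":0,"jaw":0},{"xyz":[0,0,0.120],"roll":0,"jaw":0},{"xyz":[0,0,0.155],"roll":0,"jaw":0},{"xyz":[0,0,0.180],"roll":0,"jaw":0},{"xyz":[0,0,0.195],"roll":0,"jaw":0},{"xyz":[0,0,0.201],"roll":0,"jaw":0},{"xyz":[0,0,0.201],"roll":0,"jaw":0}]' >/dev/null
python3 st.py
```

```text
t 2.1 wall X,Y,z -225.1 30.0 12.8 rpy [-180.    0.   85.] F wall 0.0 0.3 0.1 w 90.9
```

```bash
python3 -m pendant '[{"xyz":[0,0.010,0],"roll":0,"jaw":0},{"xyz":[0,0.022,0],"roll":0,"jaw":0},{"xyz":[0,0.034,0],"roll":0,"jaw":0},{"xyz":[0,0.046,0],"roll":0,"jaw":0},{"xyz":[0,0.058,0],"roll":0,"jaw":0},{"xyz":[0,0.070,0],"roll":0,"jaw":0},{"xyz":[0,0.080,0],"roll":0,"jaw":0},{"xyz":[0,0.088,0],"roll":0,"jaw":0}]' >/dev/null
python3 st.py
python3 -m pendant '[{"xyz":[0,0.004,0],"roll":0,"jaw":0},{"xyz":[0,0.008,0],"roll":0,"jaw":0},{"xyz":[0,0.012,0],"roll":0,"jaw":0},{"xyz":[0,0.016,0],"roll":0,"jaw":0},{"xyz":[0,0.019,0],"roll":0,"jaw":0},{"xyz":[0,0.021,0],"roll":0,"jaw":0},{"xyz":[0,0.021,0],"roll":0,"jaw":0},{"xyz":[0,0.021,0],"roll":0,"jaw":0}]' >/dev/null
python3 st.py
python3 - <<'E'
from h import *
for n in("scene","top"):
    im,d,P,R,c=cloud(n);cv2.imwrite(f"pics/{n}1.png",im)
a=cv2.imread("pics/top1.png")[90:290,110:390];b=cv2.imread("pics/scene1.png")[150:350,160:440]
cv2.imwrite("pics/c1.png",cv2.resize(np.vstack([a,b]),None,fx=1.45,fy=1.45))
E
```

```text
t 3.1 wall X,Y,z -136.5 30.1 12.9 rpy [-180.   -0.   85.] F wall -3.0 0.5 2.6 w 91.2
t 4.1 wall X,Y,z -115.5 30.1 13.1 rpy [179.9  -0.   85. ] F wall -0.7 0.3 -0.9 w 91.2
```

View pics/c1.png

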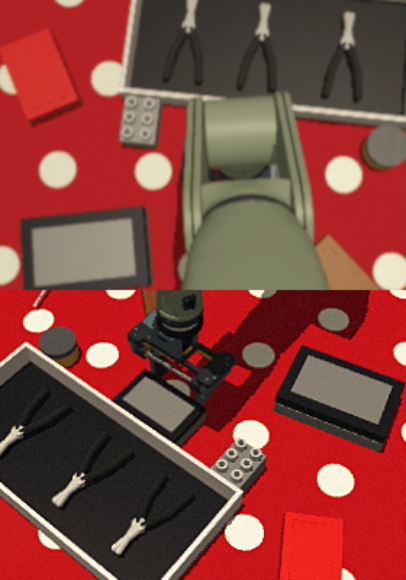

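The scene crop shows the case parallel to the wall, a few mm short, around crop pixel (160,405); the rack is clear. Next I lift, turn 90° and go to its −Y end.

```bash
python3 -m pendant '[{"xyz":[0,-0.020,0],"roll":0,"jaw":0},{"xyz":[0,-0.025,-0.035],"roll":0,"jaw":0},{"xyz":[0,-0.025,-0.070],"roll":10,"jaw":0.6},{"xyz":[-0.030,-0.005,-0.080],"roll":20,"jaw":0.6},{"xyz":[-0.060,0.020,-0.080],"roll":30,"jaw":0.6},{"xyz":[-0.090,0.045,-0.080],"roll":40,"jaw":0.6},{"xyz":[-0.115,0.0615,-0.080],"roll":50,"jaw":0.6},{"xyz":[-0.115,0.0615,-0.080],"roll":60,"jaw":0.6}]' >/dev/null
python3 st.py
python3 -m pendant '[{"xyz":[0,0,0],"roll":10,"jaw":0.6},{"xyz":[0,0,0],"roll":20,"jaw":0.6},{"xyz":[0,0,0],"roll":30,"jaw":0.6},{"xyz":[0,0,0.025],"roll":30,"jaw":0.6},{"xyz":[0,0,0.050],"roll":30,"jaw":0.6},{"xyz":[0,0,0.070],"roll":30,"jaw":0.6},{"xyz":[0,0,0.080],"roll":30,"jaw":0.6},{"xyz":[0,0,0.080],"roll":30,"jaw":0.6}]' >/dev/null
python3 st.py
python3 - <<'E'
from m import *
im,d,P,R,c=cloud("scene");cv2.imwrite("pics/scene2.png",cv2.resize(im[130:330,160:440],None,fx=2,fy=2))
E
```

```text
t 5.2 wall X,Y,z -52.6 -86.9 93.1 rpy [ 1.799e+02 -1.000e-01  2.450e+01] F wall -0.0 -0.9 0.5 w 37.0
t 6.2 wall X,Y,z -54.5 -84.9 12.6 rpy [-180.    0.   -5.] F wall -0.1 0.0 -0.6 w 36.4
```

View pics/scene2.png

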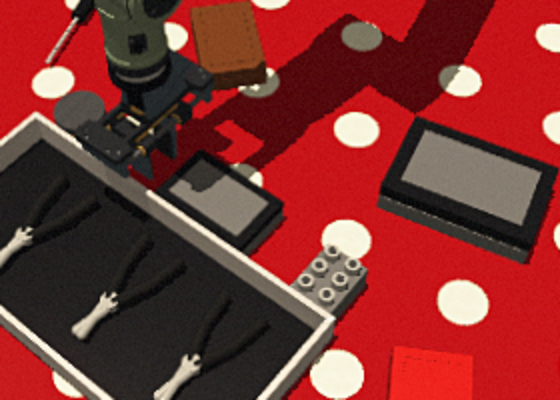

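The case is parallel to the wall at view pixel (225,200), with the fingers at its −Y end around (150,165). Now I push towards the rack, stopping about 5 mm short.

```bash
python3 -m pendant '[{"xyz":[0,-0.012,0],"roll":0,"jaw":0.6},{"xyz":[0,-0.024,0],"roll":0,"jaw":0.6},{"xyz":[0,-0.036,0],"roll":0,"jaw":0.6},{"xyz":[0,-0.048,0],"roll":0,"jaw":0.6},{"xyz":[0,-0.060,0],"roll":0,"jaw":0.6},{"xyz":[0,-0.071,0],"roll":0,"jaw":0.6},{"xyz":[0,-0.082,0],"roll":0,"jaw":0.6},{"xyz":[0,-0.090,0],"roll":0,"jaw":0.6}]' >/dev/null
python3 st.py
python3 -m pendant '[{"xyz":[0,-0.004,0],"roll":0,"jaw":0.6},{"xyz":[0,-0.008,0],"roll":0,"jaw":0.6},{"xyz":[0,-0.011,0],"roll":0,"jaw":0.6},{"xyz":[0,-0.013,0],"roll":0,"jaw":0.6},{"xyz":[0,-0.013,0],"roll":0,"jaw":0.6},{"xyz":[0,0.010,0],"roll":0,"jaw":0.6},{"xyz":[0,0.030,-0.010],"roll":0,"jaw":0.6},{"xyz":[0,0.030,-0.060],"roll":0,"jaw":0.6}]' >/dev/null
python3 st.py
```

```text
t 7.25 wall X,Y,z -54.6 5.8 12.9 rpy [-180.    0.   -5.] F wall -0.3 -2.5 2.1 w 36.4
t 8.25 wall X,Y,z -57.0 -27.8 71.0 rpy [180.    0.4  -5.2] F wall 0.3 0.1 0.9 w 36.4
```

```bash
python3 -m pendant '[{"xyz":[-0.012,0,-0.020],"roll":-10,"jaw":0.3},{"xyz":[-0.024,-0.019,-0.020],"roll":-20,"jaw":0},{"xyz":[-0.036,-0.038,-0.020],"roll":-30,"jaw":0},{"xyz":[-0.048,-0.057,-0.020],"roll":-40,"jaw":0},{"xyz":[-0.060,-0.076,-0.020],"roll":-50,"jaw":0},{"xyz":[-0.072,-0.095,-0.020],"roll":-60,"jaw":0},{"xyz":[-0.0855,-0.116,-0.020],"roll":-70,"jaw":0},{"xyz":[-0.0855,-0.116,-0.020],"roll":-80,"jaw":0}]' >/dev/null
python3 st.py
python3 -m pendant '[{"xyz":[0,0,0],"roll":-10,"jaw":0},{"xyz":[0,0,0],"roll":-10,"jaw":0},{"xyz":[0,0,0.020],"roll":-10,"jaw":0},{"xyz":[0,0,0.040],"roll":-10,"jaw":0},{"xyz":[0,0,0.060],"roll":-10,"jaw":0},{"xyz":[0,0,0.074],"roll":-10,"jaw":0},{"xyz":[0,0,0.080],"roll":-10,"jaw":0},{"xyz":[0,0,0.080],"roll":-10,"jaw":0}]' >/dev/null
python3 st.py
```

```text
t 9.25 wall X,Y,z -140.7 91.0 93.6 rpy [-180.    -0.    75.4] F wall -0.4 -0.8 0.4 w 91.5
t 10.25 wall X,Y,z -139.9 90.9 12.9 rpy [-180.    -0.    84.9] F wall -0.0 -0.2 0.0 w 90.9
```

```bash
python3 -m pendant '[{"xyz":[0.007,0,0],"roll":0,"jaw":0},{"xyz":[0.013,0.004,0],"roll":0,"jaw":0},{"xyz":[0.013,0.012,0],"roll":0,"jaw":0},{"xyz":[0.013,0.020,0],"roll":0,"jaw":0},{"xyz":[0.013,0.025,0],"roll":0,"jaw":0},{"xyz":[0.013,0.029,0],"roll":0,"jaw":0},{"xyz":[0.013,0.031,0],"roll":0,"jaw":0},{"xyz":[0.013,0.031,0],"roll":0,"jaw":0}]' >/dev/null
python3 st.py
python3 -m pendant '[{"xyz":[0,0.0005,0],"roll":0,"jaw":0},{"xyz":[0,0.001,0],"roll":0,"jaw":0},{"xyz":[0,0.0015,0],"roll":0,"jaw":0},{"xyz":[0,0.002,0],"roll":0,"jaw":0},{"xyz":[0,0.002,0],"roll":0,"jaw":0},{"xyz":[0,0.002,0],"roll":0,"jaw":0},{"xyz":[0,0.002,0],"roll":0,"jaw":0},{"xyz":[0,0.002,0],"roll":0,"jaw":0}]' >/dev/null
python3 st.py
```

```text
t 11.25 wall X,Y,z -109.3 103.8 12.7 rpy [-180.    0.   85.] F wall -2.7 -1.0 0.3 w 91.3
t 12.25 wall X,Y,z -109.3 103.8 12.7 rpy [-179.7    0.    85. ] F wall -7.3 -0.9 3.3 w 91.3
```

```bash
python3 -m pendant '[{"xyz":[0,0.001,0],"roll":0,"jaw":0},{"xyz":[0,0.002,0],"roll":0,"jaw":0},{"xyz":[0,0.003,0],"roll":0,"jaw":0},{"xyz":[0,0.003,0],"roll":0,"jaw":0},{"xyz":[0,0.003,0],"roll":0,"jaw":0},{"xyz":[0,0.003,0],"roll":0,"jaw":0},{"xyz":[0,0.003,0],"roll":0,"jaw":0},{"xyz":[0,0.003,0],"roll":0,"jaw":0}]' >/dev/null
python3 st.py
python3 -m pendant '[{"xyz":[0,-0.010,0],"roll":0,"jaw":0},{"xyz":[0,-0.030,0],"roll":0,"jaw":0},{"xyz":[0,-0.032,-0.030],"roll":0,"jaw":0.3},{"xyz":[-0.020,-0.032,-0.060],"roll":10,"jaw":0.6},{"xyz":[-0.050,-0.025,-0.080],"roll":20,"jaw":0.6},{"xyz":[-0.080,0.000,-0.080],"roll":30,"jaw":0.6},{"xyz":[-0.110,0.030,-0.080],"roll":40,"jaw":0.6},{"xyz":[-0.125,0.048,-0.080],"roll":50,"jaw":0.6}]' >/dev/null
python3 st.py
```

```text
t 13.25 wall X,Y,z -109.4 103.8 12.8 rpy [-1.794e+02  1.000e-01  8.500e+01] F wall -13.4 0.8 8.1 w 91.3
t 14.25 wall X,Y,z -53.2 -22.6 93.6 rpy [179.8  -0.2  34.6] F wall -1.1 0.3 -0.8 w 37.2
```

```bash
python3 -m pendant '[{"xyz":[0,0,0],"roll":10,"jaw":0.6},{"xyz":[0,0,0],"roll":20,"jaw":0.6},{"xyz":[0,0,0],"roll":30,"jaw":0.6},{"xyz":[0,0,0.010],"roll":40,"jaw":0.6},{"xyz":[0,0,0.035],"roll":40,"jaw":0.6},{"xyz":[0,0,0.060],"roll":40,"jaw":0.6},{"xyz":[0,0,0.080],"roll":40,"jaw":0.6},{"xyz":[0,0,0.080],"roll":40,"jaw":0.6}]' >/dev/null
python3 st.py
```

```text
t 15.25 wall X,Y,z -56.1 -21.1 11.8 rpy [180.   0.  -5.] F wall 1.0 0.4 0.5 w 36.5
```

Expected contact is at TCP Y ≈ 23.5, so I go to about 24 and then press.

```bash
python3 -m pendant '[{"xyz":[0,-0.010,0],"roll":0,"jaw":0.6},{"xyz":[0,-0.020,0],"roll":0,"jaw":0.6},{"xyz":[0,-0.030,0],"roll":0,"jaw":0.6},{"xyz":[0,-0.036,0],"roll":0,"jaw":0.6},{"xyz":[0,-0.040,0],"roll":0,"jaw":0.6},{"xyz":[0,-0.043,0],"roll":0,"jaw":0.6},{"xyz":[0,-0.045,0],"roll":0,"jaw":0.6},{"xyz":[0,-0.045,0],"roll":0,"jaw":0.6}]' >/dev/null
python3 st.py
python3 -m pendant '[{"xyz":[0,-0.001,0],"roll":0,"jaw":0.6},{"xyz":[0,-0.002,0],"roll":0,"jaw":0.6},{"xyz":[0,-0.003,0],"roll":0,"jaw":0.6},{"xyz":[0,-0.003,0],"roll":0,"jaw":0.6},{"xyz":[0,-0.003,0],"roll":0,"jaw":0.6},{"xyz":[0,-0.003,0],"roll":0,"jaw":0.6},{"xyz":[0,-0.003,0],"roll":0,"jaw":0.6},{"xyz":[0,-0.003,0],"roll":0,"jaw":0.6}]' >/dev/null
python3 st.py
```

```text
t 16.25 wall X,Y,z -55.9 22.6 13.2 rpy [179.9  -0.   -5. ] F wall -0.5 -6.6 1.6 w 36.5
t 17.25 wall X,Y,z -56.0 22.6 13.3 rpy [179.6   0.   -4.9] F wall -0.2 -15.5 4.4 w 36.5
```

```bash
python3 -m pendant '[{"xyz":[0,0.003,0],"roll":0,"jaw":0.6},{"xyz":[0,0.012,0],"roll":0,"jaw":0.6},{"xyz":[0,0.030,0],"roll":0,"jaw":0.6},{"xyz":[0,0.030,-0.040],"roll":0,"jaw":0.6},{"xyz":[0,0.030,-0.080],"roll":0,"jaw":0.6},{"xyz":[-0.050,0.030,-0.110],"roll":0,"jaw":0.6},{"xyz":[-0.100,0.040,-0.120],"roll":0,"jaw":0.6},{"xyz":[-0.150,0.060,-0.130],"roll":0,"jaw":0.6}]' >/dev/null
python3 -m pendant '[{"xyz":[-0.030,0.040,0],"roll":0,"jaw":0.6},{"xyz":[-0.060,0.080,0],"roll":0,"jaw":0.6},{"xyz":[-0.080,0.120,0],"roll":0,"jaw":0.6},{"xyz":[-0.080,0.160,0],"roll":0,"jaw":0.6},{"xyz":[-0.080,0.200,0],"roll":0,"jaw":0.6},{"xyz":[-0.080,0.230,0],"roll":0,"jaw":0.6},{"xyz":[-0.080,0.250,0],"roll":0,"jaw":0.6},{"xyz":[-0.080,0.250,0],"roll":0,"jaw":0.6}]' >/dev/null
python3 st.py
python3 - <<'E'
from m import *
o=np.array([669.5,17.5]);t=np.radians(-5.);E=np.array([[np.cos(t),-np.sin(t)],[np.sin(t),np.cos(t)]])
ims=[]
for n in("top","scene"):
    im,d,P,R,c=cloud(n);ims.append(im)
    q=(plane(R,c,38.)[...,:2]-o)@E
    hsv=cv2.cvtColor(im,cv2.COLOR_BGR2HSV)
    m=(abs(P[...,2]-38)<5)&(q[...,0]<2)&(q[...,0]>-130)&(q[...,1]>0)&(q[...,1]<178)&(hsv[...,1]<110)
    r=cv2.minAreaRect(q[m].astype(np.float32));print(n,"bit in wall frame",np.round(r[0],1),np.round(r[1],1),round(r[2],2))
    # gray panel inset on lid for yaw
    g=m&(hsv[...,2]>70);g=cv2.morphologyEx(g.astype(np.uint8),cv2.MORPH_OPEN,np.ones((3,3)))>0
    r=cv2.minAreaRect(q[g].astype(np.float32));print("  panel",np.round(r[0],1),np.round(r[1],1),round(r[2],2))
    B={"top":dict(drill=(115,225,220,302,50),tin=(355,172,398,212,42),drv=(418,212,460,302,20)),"scene":dict(drill=(345,183,445,262,50))}[n]
    for k,b in B.items():
        r=rect(im,P,R,c,b[:4],b[4],8 if k=="drv" else 15)[0];print("  ",k,np.round(r[0],1),np.round(r[2],1))
a=cv2.resize(ims[0][100:300,150:400],None,fx=1.6,fy=1.6);b=cv2.resize(ims[1][150:350,170:420],None,fx=1.6,fy=1.6)
cv2.imwrite("pics/f1.png",np.hstack([a,b]))
E
```

```text
t 19.25 wall X,Y,z -286.3 -284.1 142.8 rpy [-180.    -0.    -5.2] F wall 0.1 -0.1 -0.0 w 36.4
top bit in wall frame [-44.8  91.5] [ 93.4 172.9] 0.01
  panel [-43.5 105.4] [128.3  90.9] 89.9
   drill [423.5 306.1] 7.0
   tin [ 618.  -189.7] 80.6
   drv [ 403.7 -340.1] 87.8
scene bit in wall frame [-49.2 109.2] [137.3  86.1] 89.49
  panel [-47.1 108.7] [ 65.4 112. ] 0.08
   drill [426.2 307.7] 7.2
```

View pics/f1.png

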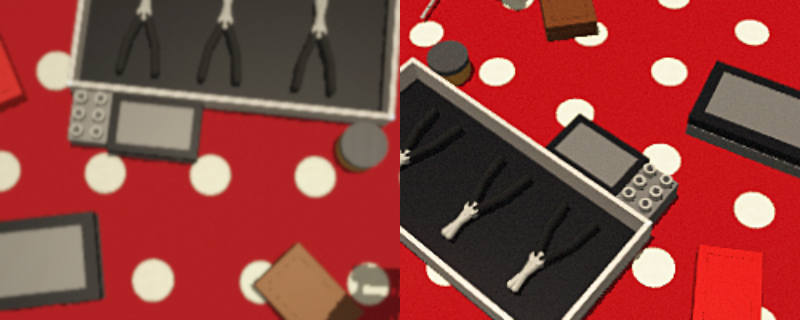

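The case sits in the corner: in the left half of the view it is at (155,128) with the rack at (90,115) and the wall above. The panel yaw is within about 0.1° of the wall, and the drill case and tin have not moved. The driver box was partly hidden by the hand, so I'll recheck it. One light press towards the wall will confirm the long side is flush.

```bash
python3 -m pendant '[{"xyz":[0.000,-0.049,0],"roll":-10,"jaw":0.3},{"xyz":[0.020,-0.098,0],"roll":-20,"jaw":0},{"xyz":[0.040,-0.147,0],"roll":-30,"jaw":0},{"xyz":[0.060,-0.196,0],"roll":-40,"jaw":0},{"xyz":[0.080,-0.245,0],"roll":-50,"jaw":0},{"xyz":[0.100,-0.294,0],"roll":-60,"jaw":0},{"xyz":[0.125,-0.343,0],"roll":-70,"jaw":0},{"xyz":[0.147,-0.390,0],"roll":-80,"jaw":0}]' >/dev/null
python3 st.py
```

```text
t 20.35 wall X,Y,z -139.3 109.8 143.0 rpy [-180.    -0.    75.4] F wall -0.1 -1.0 0.3 w 91.4
```

```bash
python3 -m pendant '[{"xyz":[0,0,0.030],"roll":-9.7,"jaw":0},{"xyz":[0,0,0.060],"roll":-9.7,"jaw":0},{"xyz":[0,0,0.085],"roll":-9.7,"jaw":0},{"xyz":[0,0,0.105],"roll":-9.7,"jaw":0},{"xyz":[0,0,0.120],"roll":-9.7,"jaw":0},{"xyz":[0,0,0.130],"roll":-9.7,"jaw":0},{"xyz":[0,0,0.130],"roll":-9.7,"jaw":0},{"xyz":[0,0,0.130],"roll":-9.7,"jaw":0}]' >/dev/null
python3 st.py
python3 -m pendant '[{"xyz":[0,0.008,0],"roll":0,"jaw":0},{"xyz":[0,0.016,0],"roll":0,"jaw":0},{"xyz":[0,0.022,0],"roll":0,"jaw":0},{"xyz":[0,0.027,0],"roll":0,"jaw":0},{"xyz":[0,0.030,0],"roll":0,"jaw":0},{"xyz":[0,0.032,0],"roll":0,"jaw":0},{"xyz":[0,0.0325,0],"roll":0,"jaw":0},{"xyz":[0,0.0325,0],"roll":0,"jaw":0}]' >/dev/null
python3 st.py
```

```text
t 21.35 wall X,Y,z -138.5 107.3 13.6 rpy [179.9  -0.   84.7] F wall 0.4 0.1 -0.7 w 91.0
t 22.35 wall X,Y,z -109.4 106.7 12.7 rpy [-1.797e+02  1.000e-01  8.470e+01] F wall -6.2 0.8 4.5 w 91.4
```

Same stall position as before (−109.4), so the long side is flush. I retreat and do the final check.

```bash
python3 -m pendant '[{"xyz":[0,-0.003,0],"roll":0,"jaw":0},{"xyz":[0,-0.015,0],"roll":0,"jaw":0},{"xyz":[0,-0.032,0],"roll":0,"jaw":0},{"xyz":[0,-0.034,-0.040],"roll":0,"jaw":0},{"xyz":[0,-0.034,-0.090],"roll":0,"jaw":0},{"xyz":[0,-0.060,-0.140],"roll":0,"jaw":0},{"xyz":[0.030,-0.100,-0.170],"roll":0,"jaw":0},{"xyz":[0.060,-0.140,-0.190],"roll":0,"jaw":0}]' >/dev/null
python3 -m pendant '[{"xyz":[0.040,-0.030,0],"roll":0,"jaw":0},{"xyz":[0.080,-0.060,0],"roll":0,"jaw":0},{"xyz":[0.120,-0.090,0],"roll":0,"jaw":0},{"xyz":[0.160,-0.090,0],"roll":0,"jaw":0},{"xyz":[0.200,-0.090,0],"roll":0,"jaw":0},{"xyz":[0.240,-0.090,0],"roll":0,"jaw":0},{"xyz":[0.270,-0.090,0],"roll":0,"jaw":0},{"xyz":[0.270,-0.090,0],"roll":0,"jaw":0}]' >/dev/null
python3 st.py
python3 - <<'E'
from m import *
o=np.array([669.5,17.5]);t=np.radians(-5.);E=np.array([[np.cos(t),-np.sin(t)],[np.sin(t),np.cos(t)]])
im,d,P,R,c=cloud("top")
q=(plane(R,c,38.)[...,:2]-o)@E
hsv=cv2.cvtColor(im,cv2.COLOR_BGR2HSV)
m=(abs(P[...,2]-38)<6)&(q[...,0]<2)&(q[...,0]>-130)&(q[...,1]>25)&(q[...,1]<178)&(hsv[...,1]<110)
print("extent X,Y",np.percentile(q[m],[1,99],axis=0).round(1))
for k,b in dict(drill=(115,225,220,302,50),tin=(355,172,398,212,42),drv=(418,212,460,302,20)).items():
    r=rect(im,P,R,c,b[:4],b[4],8 if k=="drv" else 15)[0];print("  ",k,np.round(r[0],1),np.round(r[2],1))
cv2.imwrite("pics/f2.png",im)
E
```

```text
t 24.35 wall X,Y,z -335.3 439.3 202.2 rpy [-180.     0.    84.8] F wall 0.2 0.1 -0.1 w 91.2
extent X,Y [[-90.4  42. ]
 [  1.2 176.7]]
   drill [423.5 305.9] 7.0
   tin [ 618.1 -189.6] 80.4
   drv [ 451.  -330.6] 16.4
```

View pics/f2.png

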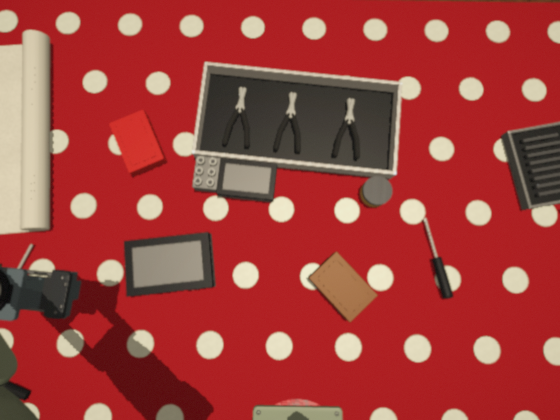

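The final picture shows the bit case at (246,180), flush with the wall and touching the rack at (206,172). The bystanders are where they were, and the arm is clear and still.

```bash
python3 -c "
from workcell import env
print(env.job_done())"
```

```text
the job is handed in; nothing more can be done
None
```

The bit case is in the corner, with one long side against the near wall and one short end against the socket rack. I handed the job in at about 24.4 s of the 54 s allowed. I only pushed it with the fingers: towards the wall, along to just short of the rack, against the wall, then against the rack. A last light press on the long side confirmed it was still flush.

**Contact:**
- **Wall:** both presses stopped at the same tool position, with up to 13 N on the first and 6 N on the last.
- **Rack:** the push stopped about 1 mm before the contact point I had calculated from the pictures, and the force rose to 15 N.

**Alignment:** the camera put the case's lid within about 0.1° of the wall in both views, measured before the last light press.

**Bystanders:** the drill case, screw tin and screwdriver measured within about 1 mm of where they started. The brown and red look-alikes look unmoved in the last picture.

**Readings that disagreed:**
- One screwdriver reading was off because the gripper hid part of it. It read correctly once the arm was clear.
- Some outlines of the bit case's edges merged with the rack or table or were clipped, so I relied on its lid panel and the contact forces instead.

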